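Tip a pattern board out of a packed rack and stand it on the painting easel

ROBOT

A 6-joint arm with a two-finger parallel gripper is mounted at the origin on the work surface. World frame = base frame: x ahead of the robot, y to its left, z up, the work surface at z = 0. Lengths are in m, angles in degrees, forces in N, time in s.
With the tool pointing down it reaches from about 0.25 to 0.725 m from the base axis. Payload 9.7 kg.
Tool frame: the origin (TCP) lies between the finger pads; the fingertips stand 17 mm ahead of it and the grasp point (between the pads) lies 2 mm behind it; z points along the fingers, y is the direction in which the jaws open and shut (so a half turn about z gives the same grasp; the last joint's range is limited). The gripper opens to 85 mm and grips with 20 to 120 N. Pads are 22 mm wide; open, the fingers measure 114 mm over their backs; the gripper's body (76 mm by 85 mm) begins 54 mm behind the grasp point. The pads swing forward as they close: fully open they stand 13 mm farther back than shut.
Start: joints at [76.834, 4.979, 10.078, 95.1, 0, 90], TCP at [0.125, 0.536, 0.248] pointing down, gripper open.
Joint ranges: [-179.16, 179.16], [-48.56, 103.87], [-65.8, 70.77], [-126.05, 130.52], [-82.76, 87.17], [-180, 180]. Speed limits (degrees/s): [127.2, 127.2, 147.25, 180, 180, 180].

INTERFACE

Orientations are given as [roll, pitch, yaw] about the fixed x, y, z axes, in that order (R = Rz(yaw) Ry(pitch) Rx(roll)).
In Python, from workcell import monitor, cams, order gives the robot as it stands. The module is installed in compiled form; this text tells all that it offers.
- The arm moves only by the shell command python3 -m handwheel 'ROWS' [OPENING] [FORCE]. ROWS is JSON, a list of rows, each a list of 6 numbers: the shift along the tool's x, y, z in m, then the turn, a rotation vector about the tool's x, y, z in degrees. In form: [[tx, ty, tz, wx, wy, wz], ...]. A call has exactly 8 rows; each row shifts and turns the commanded pose from where the row before left it, along the tool's axes as they then stand; what a row does not reach is not made up. A row lasts 1/12 s, in which the tool goes at most 41.7 mm and 7.16 degrees, less where a joint would pass 70% of its speed; a pose out of reach is approached as far as the arm can. A call is refused whole if a number of a shift passes 0.0417 or a number of a turn 7.16, either way. A call with a gripper value outside its range is refused whole. OPENING is the opening, from -1 (shut) to 1 (fully open), set as the call begins (- or left out, the last holds). The fingers move at their own pace and stop on an object; FORCE is the grip in N (left out, the last holds). Time passes only in rows, so rows that do not move let the fingers close, or fill a call up. It gives the time, the measured TCP pose, the force and the opening at its end, in the units of the state.
- monitor.get_obs(): the state, without advancing time (a new reading comes with each control period).
- cams.camera(name): name is "scene" or "top" or "wrist"; returns a dict with "img" (400x640x3 uint8, red, green, blue), "depth" (400x640 float32, m along the optical axis (not along the pixel's ray), 0 where there is no reading), "fx", "fy", "cx", "cy" (pixels), "rvec" (rotation vector, rad) and "tvec" (3), from world to camera coordinates, as OpenCV has them; the wrist camera has in their place "tool_from_camera" (4x4, takes a point from camera to tool coordinates, whose origin is the TCP and whose axes are the flange's). Camera axes: x right, y down, z forward; pixel columns grow to the right and rows downward; lengths in m; the calibration is good to about 2 mm. A picture is of the moment at which its call begins: read the wrist's pose just before it.
- order.job_done(): hands the job in, once; it reports no verdict.
The state is a dict: "time": time; "q": joint angles; "qd": joint speeds; "joint_efforts": joint torques, N m; "ee_pos": TCP position; "tcp_rot": TCP orientation; "wrist_force": force on the tool from outside, world axes, zero at the start; "torque": the same for the moment, N m; "opening": finger opening in m.
Only numpy, scipy, OpenCV 4.12 (cv2) and the standard library are available. Lean on these libraries where they do the work, as an engineer would, in place of code of your own. Each camera call takes 0.05 s, during which the arm holds its last target. There are 200 camera calls.

TASK

Take the pattern board, the one with the rounded grip tab on top, out of the packed rack: tip its top forward, towards the rack's open front and out from under the keeper bar, while its foot is still in the rack, then draw it out, leaving the other boards standing in their places. Stand it upright, tab up, on the narrow ledge of the painting easel, centred and leaning back flat against the backrest with either face showing; keep hold of it until its foot is down on the ledge. Leave the clay money bank, the paint tin and the clay fruit where they are.

Things in the scene. Friction and masses are not known exactly. Their poses are not given: they have to be found in the camera images.
- pattern_board: Plywood board 100 wide (its x) x 16 thick (y) x 120 mm high (z), 0.13-0.25 kg, with a rounded tab 46 wide, 16 thick, rising 50 mm from the middle of its top edge. Faces alike, ends alike, fruit outline painted on both faces. Origin: centre of underside. Starts upright in one of the three middle places of five in the rack, its axes along the rack's; only its tab rises above the row.
- board_tab (a point): Middle of the pattern board's grip tab, 150 mm above its underside (30 mm above its top edge), at mid-thickness: the place to pinch it across the 16 mm. Axes as the board's.
- rack: Fixed wooden rack, 150 deep (x) x 110 mm wide (y). Origin: centre of its underside; open front looks along its -x, roughly to the robot. Floor 12 mm thick; five boards stand on it side by side along y, 17 mm apart (1 mm gaps), centred within 3 mm of x = 0. Side cheeks 12 thick, reaching 97 mm up from the underside. Low back: inner face at x = +61, top at z = 62 mm; a post at each rear corner carries the keeper bar.
- rack_lip (a point): Middle of the top inner edge of the rack's front lip, at x = -57, z = 22 mm in the rack's frame: the lip is 10 mm high above the rack floor, 12 mm thick, about 7 mm in front of the boards.
- rack_bar (a point): Middle of the lower front edge of the keeper bar, at x = +35, z = 152 mm in the rack's frame. The bar (10 mm thick, 40 deep) runs the full width, 20 mm above the pattern board's shoulder and over its rear 15 mm. With the board tipped 0.35-0.4 rad about its lower front edge the shoulder clears the bar, and it can be drawn out along its own length.
- easel: Fixed wooden table easel. Origin: at table height under the ledge's inner corner; z up; its front looks along its -x, roughly away from the robot, so the backrest leans back towards the robot. Base plate from x = -60 to +90, 120 mm wide, 14 mm thick.
- easel_rest: Easel's fixed rest. Origin: middle of the inner corner of ledge and backrest, 80 mm above table. z: up the backrest, leaning back 0.30 rad; y: along the ledge; x: into the backrest. Backrest face at x = 0: 80 wide, 100 high, 12 mm thick. Ledge top at z = 0, 80 wide, to a lip at x = -24 (8 high, 6 mm thick). Placed board: origin at x -8, y 0, z 0 mm, its z on this z, its y along +x or -x.
- board_a: One of four plain plywood boards (no grip tab) packed in the rack, 100 wide (its x) x 16 thick (its y) x 116 mm high (its z), 0.22 kg. Origin: centre of its underside. Must stay standing in the rack.
- board_b: One of four plain plywood boards (no grip tab) packed in the rack, 100 wide (its x) x 16 thick (its y) x 116 mm high (its z), 0.22 kg. Origin: centre of its underside. Must stay standing in the rack.
- board_c: One of four plain plywood boards (no grip tab) packed in the rack, 100 wide (its x) x 16 thick (its y) x 116 mm high (its z), 0.22 kg. Origin: centre of its underside. Must stay standing in the rack.
- board_d: One of four plain plywood boards (no grip tab) packed in the rack, 100 wide (its x) x 16 thick (its y) x 116 mm high (its z), 0.22 kg. Origin: centre of its underside. Must stay standing in the rack.
- money_bank: Round clay money bank, 86 mm across, 69 mm high, loose on the table. Origin: centre of its underside. Bystander.
- paint_tin: Closed steel paint tin, 68 mm across, 85 mm high, loose on the table. Origin: centre of its underside. Bystander.
- clay_fruit: Painted clay fruit lying along its x, 120 mm long, 60 mm across, on a flat foot. Origin: centre of its underside. Bystander.

How it is judged (in metres and radians):
On the way, in this order (a step that is already met when the one before it is completed fails the run):
1. the pattern board is tipped forward (about 11 degrees or more) with its foot still in the rack (angle between pattern_board's own z axis and vertical above 0.2 rad and x of board_tab in the frame of rack below -0.02 m and z of pattern_board in the frame of rack below 0.05 m and x of pattern_board in the frame of rack above -0.05 m), for 0.1 s.
2. its foot is on the easel's ledge (within 6 mm), along the backrest's slope, while the robot still holds it (z of pattern_board in the frame of easel_rest between -0.006 and 0.006 m and x of pattern_board in the frame of easel_rest between -0.022 and 0 m and y of pattern_board in the frame of easel_rest between -0.03 and 0.03 m and angle between pattern_board's own z axis and vertical below 0.6 rad and contact force between the fingers and pattern_board above 0.5 N), for 0.1 s.
At the end, for the whole second after the job is handed in: The pattern board rests tab up on the easel: foot within 5 mm of the ledge top, within 7 mm of the backrest, within 25 mm of the middle, leaning flat on the backrest within 0.1 rad. The plain boards stand in the rack, moved less than 30 mm, leaning less than 0.35 rad (x of pattern_board in the frame of easel_rest between -0.015 and -0.003 m and z of pattern_board in the frame of easel_rest between -0.005 and 0.005 m and y of pattern_board in the frame of easel_rest between -0.025 and 0.025 m and angle between the z axis of pattern_board and the z axis of easel_rest, either way round below 0.1 rad and angle between the y axis of pattern_board and the x axis of easel_rest, either way round below 0.1 rad and angle between pattern_board's own z axis and vertical below 0.6 rad and linear speed of pattern_board below 0.02 m/s and angular speed of pattern_board below 0.1 rad/s and angle between each of board_a, board_b, board_c, board_d's own z axis and vertical below 0.35 rad and distance of each of board_a, board_b, board_c, board_d from where it was at the start of the episode below 0.03 m); the robot touches nothing.
It fails at once if a plain board is pulled from its place or tipped over (not (angle between board_a's own z axis and vertical below 0.35 rad and distance of board_a from where it was at the start of the episode below 0.03 m) or not (angle between board_b's own z axis and vertical below 0.35 rad and distance of board_b from where it was at the start of the episode below 0.03 m) or not (angle between board_c's own z axis and vertical below 0.35 rad and distance of board_c from where it was at the start of the episode below 0.03 m) or not (angle between board_d's own z axis and vertical below 0.35 rad and distance of board_d from where it was at the start of the episode below 0.03 m)).
It fails at once if the money bank, paint tin or clay fruit is moved more than 30 mm (distance of any of money_bank, paint_tin, clay_fruit from where it was at the start of the episode above 0.03 m).
It also fails if it takes over 45 s, if anything falls off the work surface, if the arm or the gripper's body presses on something with over 40 N, if the wrist force passes 120 N, or if a joint passes its speed limit or range.

## Working session

There is one attempt and no reset: what is moved stays moved. The work goes in short steps, Python scripts to look and compute and a shell command to move; the robot and the scene stay as the last step left them, time stands still between calls to the robot, and variables do not carry over. Pictures are saved under pics/ and viewed, about 8 in all and at most 12, crops included, and the job is handed in when it is done.

```bash
mkdir -p pics
cat > h.py <<'E'
import numpy as np, cv2
from workcell import monitor, cams, order
def T(c):
    R=cv2.Rodrigues(np.array(c["rvec"],float))[0]; return R,np.array(c["tvec"],float).ravel()
def cloud(c):
    d=c["depth"].astype(float); v,u=np.mgrid[:400,:640]
    P=np.stack([(u-c["cx"])/c["fx"]*d,(v-c["cy"])/c["fy"]*d,d],-1)
    if "rvec" in c:
        R,t=T(c); return (P-t)@R
    return P
def save(n,img): cv2.imwrite("pics/"+n,img[:,:,::-1])
E
python3 - <<'E'
from h import *
print(monitor.get_obs())
a=cams.camera("scene");b=cams.camera("top")
np.savez("c0.npz",s=cloud(a),t=cloud(b),si=a["img"],ti=b["img"])
for c in(a,b): print({k:c[k] for k in("fx","fy","cx","cy","rvec","tvec")})
save("s0.png",a["img"]);save("t0.png",b["img"])
E
```

```text
{'time': 0.0, 'q': array([7.68354211e+01, 5.01141191e+00, 1.00357425e+01, 9.51005097e+01,
       2.46693240e-03, 8.99999128e+01]), 'qd': array([ 0.09433516,  0.02565337, -0.05183311, -0.00726421, -0.11989615,
        0.00802761]), 'joint_efforts': array([-8.46755847e-04, -5.20387709e+01,  4.64804792e+01,  1.61671301e-02,
       -4.85246710e-05, -7.29650282e-06]), 'ee_pos': array([0.12520383, 0.53534824, 0.24759161]), 'tcp_rot': array([-1.79923821e+02, -2.46704611e-03,  1.66835505e+02]), 'wrist_force': array([-1.02698071, -0.24072811,  0.25518819]), 'torque': array([ 0.06097411, -0.0302925 , -0.01465226]), 'opening': 0.08564801298756236}
{'fx': 371.73030450012527, 'fy': 371.73030450012527, 'cx': 316.1226061128448, 'cy': 198.20033504589264, 'rvec': array([ 2.13703345,  0.48259255, -0.26521828]), 'tvec': array([-0.52105937, -0.0335425 ,  1.00702157])}
{'fx': 409.1485227592737, 'fy': 409.1485227592737, 'cx': 318.03580971429477, 'cy': 203.98779665680524, 'rvec': array([ 2.04929262, -2.15794081,  0.23161749]), 'tvec': array([0.02561821, 0.61015807, 0.93632444])}
```

View pics/s0.png

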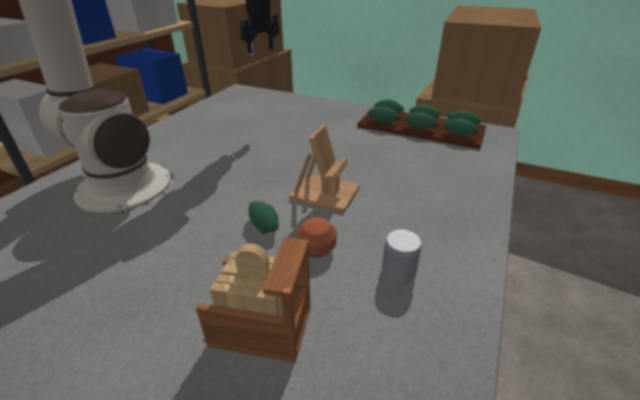

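View pics/t0.png

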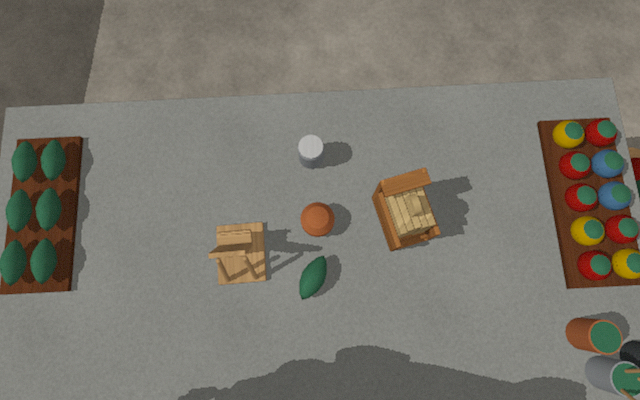

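The scene view shows the rack (about 255,310), with the tab in the middle of the row, and the easel at (325,170). In the top view the rack is at (407,210) with the bar to the back, the tab at (415,203), the easel at (240,250), and the bystanders between them.

Run:
```python
from h import *
z=np.load("c0.npz");t=z["t"];s=z["s"]
def sel(P,u0,u1,v0,v1,z0,z1):
    Q=P[v0:v1,u0:u1].reshape(-1,3); return Q[(Q[:,2]>z0)&(Q[:,2]<z1)&np.isfinite(Q[:,2])]
def rect(n,Q):
    r=cv2.minAreaRect((Q[:,:2]*1000).astype(np.float32)); print(n,len(Q),"c",np.round(r[0],1),"size",np.round(r[1],1),"ang",round(r[2],1),"z med/max",np.round([np.median(Q[:,2]),Q[:,2].max()],4)); return r
print("table z",np.median(t[300:330,100:180,2]),np.median(s[330:380,60:150,2]))
R=(365,450,165,255)
rect("bar",sel(t,*R,.154,.17)); rect("tab",sel(t,*R,.174,.2)); rect("tops",sel(t,*R,.120,.136)); rect("cheeks/back all",sel(t,*R,.09,.102))
R2=(200,335,235,360)
rect("s bar",sel(s,*R2,.154,.17));rect("s tab",sel(s,*R2,.174,.19));rect("s tops",sel(s,*R2,.120,.136))
E1=(200,275,215,290)
rect("base",sel(t,*E1,.009,.02))
for a in range(20,200,15):
    Q=sel(t,*E1,a/1000,(a+15)/1000)
    if len(Q)>15: rect("easel %d"%a,Q)
for n,R,a in(("tin",(290,330,130,170),.075),("bank",(295,340,195,240),.02),("fruit",(295,332,250,305),.02)): rect(n,sel(t,*R,a,.12))
```

```text
table z 0.00010130899299032073 -0.0006167737058278076
bar 925 c [ 605.1 -211.6] size [ 97.1 111. ] ang 13.7 z med/max [0.1616 0.1699]
tab 123 c [ 580.  -217.6] size [35.2 16. ] ang 13.2 z med/max [0.1796 0.1854]
tops 1190 c [ 587.6 -209. ] size [126.2  97.6] ang 13.8 z med/max [0.1277 0.1359]
cheeks/back all 483 c [ 578.4 -218.7] size [148.2 111.3] ang 14.0 z med/max [0.0963 0.1018]
s bar 1941 c [ 605.4 -212.7] size [ 96.9 111.1] ang 14.0 z med/max [0.1612 0.17  ]
s tab 230 c [ 581.5 -218.4] size [34.8 18.6] ang 14.5 z med/max [0.1789 0.1832]
s tops 1712 c [ 590.7 -216.8] size [127.5 110. ] ang 14.3 z med/max [0.1272 0.1359]
base 1682 c [509.4 195.1] size [150.4 120.7] ang 2.2 z med/max [0.0139 0.02  ]
easel 20 29 c [448.  186.8] size [44.6 80.9] ang 34.3 z med/max [0.027  0.0347]
easel 35 26 c [449.6 192.1] size [13.4 78.5] ang 5.0 z med/max [0.0428 0.0497]
easel 50 31 c [454.8 192.4] size [11.2 77. ] ang 4.9 z med/max [0.0574 0.0648]
easel 65 70 c [503.8 193.4] size [98.1 78.7] ang 3.4 z med/max [0.0785 0.08  ]
easel 80 423 c [508.3 195.2] size [93.8 80.4] ang 1.8 z med/max [0.0849 0.095 ]
easel 95 130 c [508.8 193.9] size [84.6 77.8] ang 3.1 z med/max [0.0983 0.11  ]
easel 110 84 c [493.2 194.4] size [43.9 79.9] ang 1.5 z med/max [0.1182 0.1246]
easel 125 94 c [493.2 193.8] size [33.6 77.9] ang 1.9 z med/max [0.1308 0.1399]
easel 140 42 c [503.6 192.9] size [77.4 10.3] ang 87.0 z med/max [0.148 0.155]
easel 155 58 c [492.7 194.1] size [16.9 79.6] ang 2.1 z med/max [0.1631 0.17  ]
easel 170 213 c [489.8 194.1] size [12.8 77.6] ang 2.6 z med/max [0.1733 0.1775]
tin 508 c [755.3   5.4] size [62.4 63. ] ang 20.7 z med/max [0.0846 0.0901]
bank 932 c [579.5  -2.8] size [82.4 83.1] ang 86.9 z med/max [0.0602 0.072 ]
fruit 816 c [438.5  15.3] size [ 63.4 104.2] ang 86.9 z med/max [0.0493 0.0623]
```

```bash
cat >> h.py <<'E'
from scipy.spatial.transform import Rotation as Ro, Slerp
def now():
    o=monitor.get_obs(); return np.array(o["ee_pos"]),Ro.from_euler("xyz",o["tcp_rot"],degrees=True),o
def plan(p1,R1,n,start=None):
    "print n calls of 8 rows, straight line + slerp"
    p0,R0=start or now()[:2]; N=8*n; S=Slerp([0,1],Ro.concatenate([R0,R1])); p=p0.copy(); R=R0
    for k in range(n):
        rows=[]
        for i in range(8):
            f=(8*k+i+1)/N; pt=p0+(p1-p0)*f; Rt=S(f)
            t=np.round(R.inv().apply(pt-p),4); w=np.round((R.inv()*Rt).as_rotvec(degrees=True),2)
            rows.append([float(a)+0 for a in [*t,*w]]); p=p+R.apply(t); R=R*Ro.from_rotvec(w,degrees=True)
        print(str(rows).replace(" ","").replace("0.0,","0,").replace("0.0]","0]"))
RACKYAW=14.0
tab=np.array([.5807,-.2180,.162])
def yz(yaw): return Ro.from_euler("xyz",[180,0,yaw],degrees=True)
E
python3 - <<'E'
from h import *
plan(np.array([.5807,-.218,.30]),yz(14),4)
E
```

```text
[[-0.0192,-0.0197,-0.0016,0,0,4.78],[-0.0208,-0.018,-0.0016,0,0.01,4.77],[-0.0222,-0.0162,-0.0016,0,0,4.78],[-0.0235,-0.0143,-0.0017,0,0,4.77],[-0.0246,-0.0123,-0.0016,0,0,4.78],[-0.0256,-0.0103,-0.0016,0,0.01,4.78],[-0.0263,-0.008,-0.0016,-0.01,0,4.77],[-0.0269,-0.0059,-0.0016,0,0,4.78]]
[[-0.0273,-0.0035,-0.0017,0,0.01,4.78],[-0.0274,-0.0013,-0.0016,0,0,4.77],[-0.0275,0.001,-0.0016,0,0,4.78],[-0.0274,0.0033,-0.0016,0,0,4.77],[-0.0269,0.0055,-0.0017,0,0.01,4.78],[-0.0264,0.0078,-0.0016,0,0,4.78],[-0.0256,0.0099,-0.0016,0,0,4.77],[-0.0248,0.0121,-0.0017,0,0,4.78]]
[[-0.0236,0.014,-0.0016,0,0.01,4.78],[-0.0224,0.016,-0.0016,0,0,4.77],[-0.021,0.0178,-0.0017,0,0,4.78],[-0.0194,0.0195,-0.0016,0,0.01,4.77],[-0.0178,0.021,-0.0017,-0.01,0,4.78],[-0.0159,0.0224,-0.0016,0,0,4.78],[-0.014,0.0237,-0.0016,0,0.01,4.77],[-0.012,0.0248,-0.0017,0,0,4.78]]
[[-0.0099,0.0256,-0.0016,0,0,4.77],[-0.0077,0.0265,-0.0016,0,0,4.78],[-0.0055,0.0269,-0.0017,0,0.01,4.78],[-0.0032,0.0273,-0.0016,0,0,4.77],[-0.001,0.0275,-0.0017,0,0,4.78],[0.0014,0.0275,-0.0016,0,0,4.78],[0.0037,0.0273,-0.0016,0,0.01,4.77],[0.0058,0.0269,-0.0017,0,0,4.78]]
```

```bash
python3 -m handwheel '[[-0.019,-0.020,-0.0016,0,0,4.78],[-0.021,-0.018,-0.0016,0,0,4.77],[-0.022,-0.016,-0.0016,0,0,4.78],[-0.0235,-0.0143,-0.0017,0,0,4.77],[-0.0246,-0.0123,-0.0016,0,0,4.78],[-0.0256,-0.0103,-0.0016,0,0,4.78],[-0.0263,-0.008,-0.0016,0,0,4.77],[-0.0269,-0.0059,-0.0016,0,0,4.78]]' 1 60
python3 -m handwheel '[[-0.0273,-0.0035,-0.0017,0,0,4.78],[-0.0274,-0.0013,-0.0016,0,0,4.77],[-0.0275,0.001,-0.0016,0,0,4.78],[-0.0274,0.0033,-0.0016,0,0,4.77],[-0.0269,0.0055,-0.0017,0,0,4.78],[-0.0264,0.0078,-0.0016,0,0,4.78],[-0.0256,0.0099,-0.0016,0,0,4.77],[-0.0248,0.0121,-0.0017,0,0,4.78]]'
python3 -m handwheel '[[-0.0236,0.014,-0.0016,0,0,4.78],[-0.0224,0.016,-0.0016,0,0,4.77],[-0.021,0.0178,-0.0017,0,0,4.78],[-0.0194,0.0195,-0.0016,0,0,4.77],[-0.0178,0.021,-0.0017,0,0,4.78],[-0.0159,0.0224,-0.0016,0,0,4.78],[-0.014,0.0237,-0.0016,0,0,4.77],[-0.012,0.0248,-0.0017,0,0,4.78]]'
python3 -m handwheel '[[-0.0099,0.0256,-0.0016,0,0,4.77],[-0.0077,0.0265,-0.0016,0,0,4.78],[-0.0055,0.0269,-0.0017,0,0,4.78],[-0.0032,0.0273,-0.0016,0,0,4.77],[-0.001,0.0275,-0.0017,0,0,4.78],[0.0014,0.0275,-0.0016,0,0,4.78],[0.0037,0.0273,-0.0016,0,0,4.77],[0.0058,0.0269,-0.0017,0,0,4.78]]'
python3 - <<'E'
from h import *
p,R,o=now(); print(o["q"],p,R.as_euler("xyz",degrees=True),o["time"])
c=cams.camera("wrist"); M=np.array(c["tool_from_camera"]); P=cloud(c)@M[:3,:3].T+M[:3,3]; W=R.apply(P.reshape(-1,3)).reshape(P.shape)+p
save("w1.png",c["img"]); v=c["depth"]>0
for n,a,b in(("tab",.172,.19),("bar",.154,.166),("tops",.120,.132)):
    Q=W[v&(W[...,2]>a)&(W[...,2]<b)]; r=cv2.minAreaRect((Q[:,:2]*1000).astype(np.float32)); print(n,len(Q),r,np.median(Q[:,2]))
E
```

```text
time: 0.77
ee_pos: [0.2393, 0.3458, 0.261]
tcp_rot: [-180.0, 0.0, 128.4]
wrist_force: [0.3, -0.9, -0.1]
opening: 0.0852
time: 1.43
ee_pos: [0.3532, 0.1574, 0.2742]
tcp_rot: [-180.0, 0.0, 90.2]
wrist_force: [0.0, 1.4, -0.3]
opening: 0.0856
time: 2.1
ee_pos: [0.4671, -0.031, 0.2872]
tcp_rot: [-180.0, 0.0, 52.0]
wrist_force: [0.6, 0.1, 0.7]
opening: 0.0854
time: 2.77
ee_pos: [0.5809, -0.2193, 0.3]
tcp_rot: [-180.0, 0.0, 13.7]
wrist_force: [1.1, 0.1, 0.0]
opening: 0.0853
[-2.06798195e+01  1.71014365e+01  2.99706672e+01  1.02915389e+02
  8.39185934e-04  1.45570905e+02] [ 0.58092584 -0.21927559  0.29996945] [-1.79973210e+02  3.75982489e-02  1.37492839e+01] 2.7667
tab 702 ((580.4744262695312, -217.43612670898438), (37.215057373046875, 15.330976486206055), 13.177667617797852) 0.17906299061242364
bar 5819 ((625.4351196289062, -206.1337890625), (53.074562072753906, 110.36106872558594), 13.701869010925293) 0.16093932419268842
tops 4776 ((568.801513671875, -220.48568725585938), (82.20050811767578, 84.1330337524414), 13.819099426269531) 0.12693726101089015
```

View pics/w1.png

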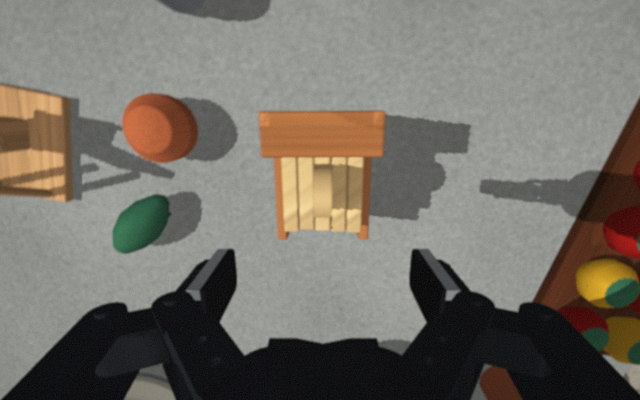

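The wrist view shows the tab at (322,190) over the middle place of the five, with the bar behind it. All three views agree on the tab to about 1 mm, so I descend and pinch.

```bash
python3 -m handwheel '[[0,-0.0016,0.015,0,0,0],[0,0,0.02,0,0,0],[0,0,0.02,0,0,0],[0,0,0.02,0,0,0],[0,0,0.02,0,0,0],[0,0,0.02,0,0,0],[0,0,0.015,0,0,0],[0,0,0.007,0,0,0]]'
python3 -m handwheel '[[0,0,0,0,0,0],[0,0,0,0,0,0],[0,0,0,0,0,0],[0,0,0,0,0,0],[0,0,0,0,0,0],[0,0,0,0,0,0],[0,0,0,0,0,0],[0,0,0,0,0,0]]' -1 70
python3 -m handwheel '[[0,0,0,0,0,0],[0,0,0,0,0,0],[0,0,0,0,0,0],[0,0,0,0,0,0],[0,0,0,0,0,0],[0,0,0,0,0,0],[0,0,0,0,0,0],[0,0,0,0,0,0]]'
python3 - <<'E'
from h import *
# tipping: rotate tool about board's lower front edge
p,R,o=now(); print(p,R.as_euler("xyz",degrees=True),o["wrist_force"],o["torque"],o["opening"])
x=np.array([np.cos(np.radians(13.8)),np.sin(np.radians(13.8)),0]); y=np.array([-x[1],x[0],0]); 
piv=np.array([.5806,-.2177,0])-.05*x+np.array([0,0,.0125])
N=16; th=-0.40
pp,RR=p,R
for k in range(N):
    d=Ro.from_rotvec(y*th/N); p2=piv+d.apply(pp-piv); R2=d*RR
    if k in(0,N-1): print("row",np.round(RR.inv().apply(p2-pp),5),np.round((RR.inv()*R2).as_rotvec(degrees=True),3))
    pp,RR=p2,R2
print(pp)
E
```

```text
time: 3.48
ee_pos: [0.5791, -0.216, 0.1605]
tcp_rot: [-179.9, 0.2, 14.0]
wrist_force: [0.0, 0.6, 0.7]
opening: 0.0855
time: 4.15
ee_pos: [0.5805, -0.2166, 0.1644]
tcp_rot: [179.9, -0.1, 14.0]
wrist_force: [0.3, -0.6, 5.7]
opening: 0.0149
time: 4.82
ee_pos: [0.5805, -0.2166, 0.1644]
tcp_rot: [179.9, -0.1, 14.0]
wrist_force: [1.4, -0.0, 5.9]
opening: 0.0149
[ 0.58049313 -0.21661675  0.16441121] [ 1.79940081e+02 -8.10057756e-02  1.39928183e+01] [ 1.44418995 -0.04744336  5.91030768] [-0.06627322 -0.0770737   0.04169449] 0.014932444697881103
row [-3.81e-03 -1.00e-05 -1.21e-03] [-5.000e-03  1.432e+00  1.000e-03]
row [-3.81e-03 -1.00e-05 -1.21e-03] [-5.000e-03  1.432e+00  1.000e-03]
[ 0.51919886 -0.23167207  0.17195061]
```

Pinched (opening 14.9 mm against 16 nominal). Now tip about the lower front edge.

```bash
python3 -m handwheel '[[-0.0038,0,-0.0014,0,1.43,0],[-0.0038,0,-0.0014,0,1.43,0],[-0.0038,0,-0.0014,0,1.43,0],[-0.0038,0,-0.0013,0,1.43,0],[-0.0038,0,-0.0013,0,1.43,0],[-0.0038,0,-0.0013,0,1.43,0],[-0.0038,0,-0.0013,0,1.43,0],[-0.0038,0,-0.0013,0,1.43,0]]'
python3 -m handwheel '[[-0.0038,0,-0.0012,0,1.43,0],[-0.0038,0,-0.0012,0,1.43,0],[-0.0038,0,-0.0012,0,1.43,0],[-0.0038,0,-0.0012,0,1.43,0],[-0.0038,0,-0.0012,0,1.43,0],[-0.0038,0,-0.0012,0,1.43,0],[-0.0038,0,-0.0012,0,1.43,0],[-0.0038,0,-0.0012,0,1.43,0]]'
python3 -m handwheel '[[0,0,0,0,0,0],[0,0,0,0,0,0],[0,0,0,0,0,0],[0,0,0,0,0,0],[0,0,0,0,0,0],[0,0,0,0,0,0],[0,0,0,0,0,0],[0,0,0,0,0,0]]'
python3 - <<'E'
from h import *
for n in("scene","top"):
    c=cams.camera(n); np.savez("c1%s.npz"%n,P=cloud(c),i=c["img"])
    s=(slice(190,370),slice(180,360)) if n=="scene" else (slice(150,280),slice(350,480))
    save("%s1.png"%n,cv2.resize(c["img"][s],None,fx=3,fy=3))
E
```

```text
time: 5.48
ee_pos: [0.5497, -0.224, 0.1714]
tcp_rot: [180.0, -11.5, 14.0]
wrist_force: [0.4, -0.2, -1.4]
opening: 0.015
time: 6.15
ee_pos: [0.5187, -0.2317, 0.172]
tcp_rot: [180.0, -22.9, 14.0]
wrist_force: [-0.0, 0.9, -1.0]
opening: 0.0146
time: 6.82
ee_pos: [0.5191, -0.2316, 0.172]
tcp_rot: [-180.0, -22.9, 14.0]
wrist_force: [-0.8, 0.0, 0.4]
opening: 0.0152
```

View pics/scene1.png

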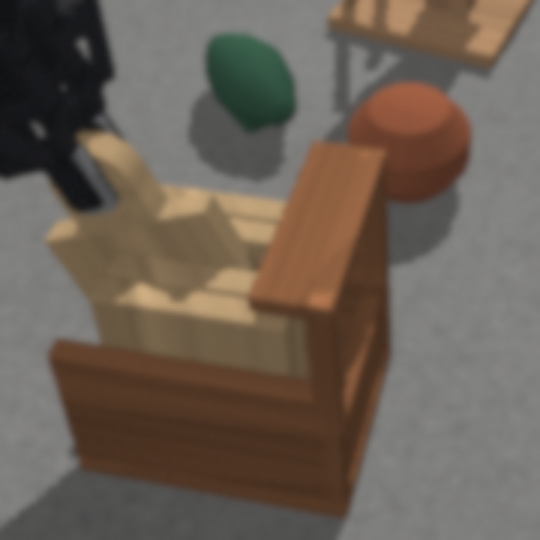

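The crop shows the board tipped about 23°, its rear shoulder (215,200) clear of the bar's front edge (255,300) and the plain boards standing. Now I draw it along its own length.

```bash
python3 -m handwheel '[[0,0,-0.005,0,0,0],[0,0,-0.01,0,0,0],[0,0,-0.01,0,0,0],[0,0,-0.01,0,0,0],[0,0,-0.01,0,0,0],[0,0,-0.01,0,0,0],[0,0,-0.01,0,0,0],[0,0,-0.01,0,0,0]]'
python3 -m handwheel '[[0,0,-0.01,0,0,0],[0,0,-0.012,0,0,0],[0,0,-0.012,0,0,0],[0,0,-0.012,0,0,0],[0,0,-0.012,0,0,0],[0,0,-0.012,0,0,0],[0,0,-0.012,0,0,0],[0,0,-0.008,0,0,0]]'
python3 - <<'E'
from h import *
c=cams.camera("scene"); save("scene2.png",cv2.resize(c["img"][130:370,120:360],None,fx=2.2,fy=2.2)); np.savez("c2.npz",P=cloud(c),i=c["img"])
p,R,o=now();print(p,R.as_euler("xyz",degrees=True),o["q"])
E
```

```text
time: 7.58
ee_pos: [0.4903, -0.2389, 0.2424]
tcp_rot: [180.0, -22.9, 14.0]
wrist_force: [-0.0, 0.2, -2.2]
opening: 0.0152
time: 8.25
ee_pos: [0.4563, -0.2474, 0.3259]
tcp_rot: [179.9, -22.9, 14.0]
wrist_force: [-0.5, 0.0, -1.5]
opening: 0.0152
[ 0.45632005 -0.24763962  0.32702494] [179.86462495 -22.97778945  14.02672363] [-37.52415859 -12.35786015  -0.39449159  87.08516481  17.71339229
 130.80777217]
```

View pics/scene2.png

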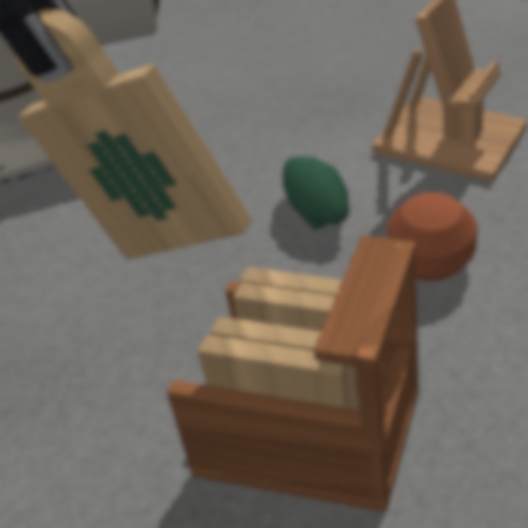

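The board is out and clear, fruit outline showing. Four plain boards remain standing, at about (290,290) and (285,345). Next I plan the carry to a pose above the ledge.

```bash
cat >> h.py <<'E'
ey=np.radians(182.3); ex=np.array([np.cos(ey),np.sin(ey),0]); Z=np.array([0,0,1.])
O=np.array([.5244,.1955,.080]); zr=np.sin(.3)*ex+np.cos(.3)*Z; xr=np.cos(.3)*ex-np.sin(.3)*Z; yr=np.cross(zr,xr)
REST=np.column_stack([xr,yr,zr])
RP=Ro.from_matrix(np.column_stack([np.cross(-xr,-zr),-xr,-zr]))
def place(x,z,y=0,h=.1524): return O+x*xr+y*yr+(z+h)*zr
E
python3 - <<'E'
from h import *
print(place(-.008,0),place(-.028,.11),RP.as_euler("xyz",degrees=True))
plan(place(-.028,.11),RP,4)
E
```

```text
[0.48703554 0.19399929 0.22795744] [0.47364584 0.1934615  0.33895486] [162.81126615   0.          92.3       ]
[[0.0037,-0.0132,0.0011,0.05,-0.23,-2.46],[0.0043,-0.0131,0.0012,0.04,-0.23,-2.47],[0.0048,-0.0129,0.0011,0.05,-0.23,-2.46],[0.0054,-0.0126,0.0011,0.04,-0.24,-2.47],[0.0059,-0.0125,0.0011,0.05,-0.23,-2.46],[0.0065,-0.0121,0.0011,0.04,-0.23,-2.47],[0.007,-0.0118,0.001,0.05,-0.23,-2.46],[0.0075,-0.0116,0.0011,0.04,-0.23,-2.47]]
[[0.008,-0.0112,0.001,0.05,-0.23,-2.46],[0.0085,-0.0108,0.001,0.04,-0.23,-2.47],[0.0089,-0.0105,0.001,0.05,-0.24,-2.46],[0.0094,-0.0101,0.0009,0.04,-0.23,-2.47],[0.0098,-0.0097,0.0009,0.05,-0.23,-2.46],[0.0102,-0.0092,0.0009,0.04,-0.23,-2.47],[0.0106,-0.0088,0.0008,0.05,-0.23,-2.46],[0.011,-0.0083,0.0009,0.04,-0.23,-2.47]]
[[0.0113,-0.0079,0.0007,0.05,-0.23,-2.46],[0.0117,-0.0073,0.0008,0.04,-0.23,-2.47],[0.0119,-0.0068,0.0006,0.05,-0.24,-2.46],[0.0123,-0.0064,0.0007,0.04,-0.23,-2.46],[0.0125,-0.0057,0.0006,0.05,-0.23,-2.47],[0.0128,-0.0053,0.0005,0.04,-0.23,-2.46],[0.0129,-0.0047,0.0005,0.05,-0.23,-2.47],[0.0132,-0.0041,0.0005,0.04,-0.23,-2.46]]
[[0.0133,-0.0035,0.0004,0.05,-0.23,-2.47],[0.0135,-0.003,0.0003,0.04,-0.24,-2.46],[0.0136,-0.0024,0.0003,0.05,-0.23,-2.47],[0.0137,-0.0018,0.0003,0.04,-0.23,-2.46],[0.0137,-0.0012,0.0002,0.05,-0.23,-2.47],[0.0138,-0.0007,0.0001,0.04,-0.23,-2.46],[0.0138,0,0.0001,0.05,-0.23,-2.47],[0.0138,0.0006,0,0.04,-0.23,-2.46]]
```

```bash
python3 -m handwheel '[[0.0037,-0.0132,0.0011,0.05,-0.23,-2.46],[0.0043,-0.0131,0.0012,0.04,-0.23,-2.47],[0.0048,-0.0129,0.0011,0.05,-0.23,-2.46],[0.0054,-0.0126,0.0011,0.04,-0.24,-2.47],[0.0059,-0.0125,0.0011,0.05,-0.23,-2.46],[0.0065,-0.0121,0.0011,0.04,-0.23,-2.47],[0.007,-0.0118,0.001,0.05,-0.23,-2.46],[0.0075,-0.0116,0.0011,0.04,-0.23,-2.47]]'
python3 -m handwheel '[[0.008,-0.0112,0.001,0.05,-0.23,-2.46],[0.0085,-0.0108,0.001,0.04,-0.23,-2.47],[0.0089,-0.0105,0.001,0.05,-0.24,-2.46],[0.0094,-0.0101,0.0009,0.04,-0.23,-2.47],[0.0098,-0.0097,0.0009,0.05,-0.23,-2.46],[0.0102,-0.0092,0.0009,0.04,-0.23,-2.47],[0.0106,-0.0088,0.0008,0.05,-0.23,-2.46],[0.011,-0.0083,0.0009,0.04,-0.23,-2.47]]'
python3 -m handwheel '[[0.0113,-0.0079,0.0007,0.05,-0.23,-2.46],[0.0117,-0.0073,0.0008,0.04,-0.23,-2.47],[0.0119,-0.0068,0.0006,0.05,-0.24,-2.46],[0.0123,-0.0064,0.0007,0.04,-0.23,-2.46],[0.0125,-0.0057,0.0006,0.05,-0.23,-2.47],[0.0128,-0.0053,0.0005,0.04,-0.23,-2.46],[0.0129,-0.0047,0.0005,0.05,-0.23,-2.47],[0.0132,-0.0041,0.0005,0.04,-0.23,-2.46]]'
python3 -m handwheel '[[0.0133,-0.0035,0.0004,0.05,-0.23,-2.47],[0.0135,-0.003,0.0003,0.04,-0.24,-2.46],[0.0136,-0.0024,0.0003,0.05,-0.23,-2.47],[0.0137,-0.0018,0.0003,0.04,-0.23,-2.46],[0.0137,-0.0012,0.0002,0.05,-0.23,-2.47],[0.0138,-0.0007,0.0001,0.04,-0.23,-2.46],[0.0138,0,0.0001,0.05,-0.23,-2.47],[0.0138,0.0006,0,0.04,-0.23,-2.46]]'
python3 - <<'E'
from h import *
c=cams.camera("scene"); P=cloud(c); save("scene3.png",cv2.resize(c["img"][60:230,220:420],None,fx=3,fy=3)); np.savez("c3.npz",P=P,i=c["img"])
p,R,o=now();print(p,R.as_euler("xyz",degrees=True),o["q"])
# board points in tool frame
Q=R.inv().apply(P.reshape(-1,3)-p).reshape(P.shape)
m=(abs(Q[...,0])<.08)&(abs(Q[...,1])<.015)&(Q[...,2]>.035)&(Q[...,2]<.17)&(c["depth"]>0)
B=Q[m]; print(len(B),np.percentile(B,[0.5,50,99.5],axis=0).round(4))
mid=B[(B[:,1]<-.003)|(B[:,1]>.003)]
f=np.linalg.lstsq(np.c_[mid[:,[0,2]],np.ones(len(mid))],mid[:,1],rcond=None)[0]; print("face plane y=ax+bz+c",f)
r=cv2.minAreaRect((B[:,[0,2]]*1000).astype(np.float32)); print(r)
E
```

```text
time: 8.97
ee_pos: [0.461, -0.1362, 0.327]
tcp_rot: [172.6, -19.7, 35.1]
wrist_force: [-0.3, -0.5, -1.6]
opening: 0.0146
time: 9.63
ee_pos: [0.4653, -0.0259, 0.3302]
tcp_rot: [167.1, -14.4, 55.1]
wrist_force: [-0.6, -0.3, -2.3]
opening: 0.0151
time: 10.3
ee_pos: [0.4695, 0.0844, 0.3334]
tcp_rot: [163.8, -7.5, 74.0]
wrist_force: [-0.0, -0.2, -1.6]
opening: 0.0153
time: 10.97
ee_pos: [0.4738, 0.1947, 0.3365]
tcp_rot: [163.0, -0.1, 92.4]
wrist_force: [1.5, -0.1, -1.9]
opening: 0.0152
[0.47405015 0.19649153 0.33608307] [ 1.62994853e+02 -5.32370090e-02  9.26646755e+01] [ 25.95099676 -12.82047492   1.30828113  88.41832479  -6.59208989
 112.38381784]
1400 [[-0.0551 -0.0062  0.0357]
 [-0.023   0.0086  0.0907]
 [ 0.0444  0.0106  0.1516]]
face plane y=ax+bz+c [0.04586853 0.00237535 0.00818592]
((-4.642730712890625, 94.20063781738281), (102.29776000976562, 118.19392395019531), 0.6727734208106995)
```

View pics/scene3.png

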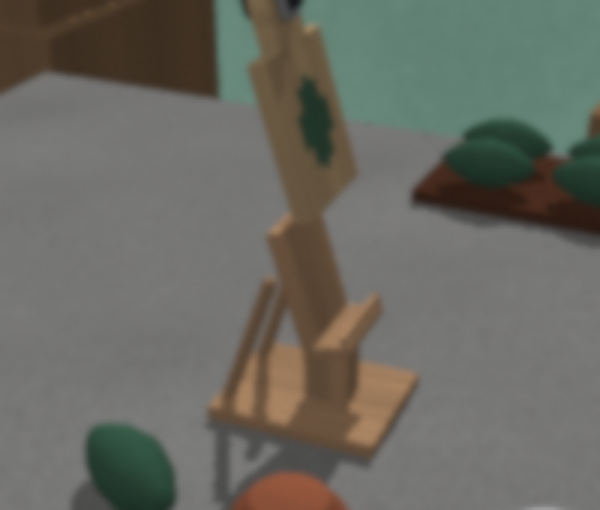

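The board hangs over the backrest, tilted to match it; its foot is at (320,210) in the crop. In the hand, the foot is 152 mm below the TCP as expected. I check the rest frame against the scene view's depth, then plan the descent.

Run:
```python
from h import *
z=np.load("c0.npz")
for n in("s","t"):
    q=(z[n].reshape(-1,3)-O)@REST
    for nm,m in(("face",(abs(q[:,1])<.03)&(q[:,2]>.015)&(q[:,2]<.09)&(abs(q[:,0])<.006)),
      ("ledge",(abs(q[:,1])<.035)&(abs(q[:,2])<.006)&(q[:,0]<-.004)&(q[:,0]>-.018)),
      ("back w",(q[:,2]>.03)&(q[:,2]<.098)&(abs(q[:,0])<.006)&(abs(q[:,1])<.06))):
        b=q[m]; print(n,nm,len(b),np.median(b,axis=0).round(4) if len(b) else "",np.percentile(b[:,1],[1,99]).round(4) if len(b) else "")
p,R,o=now(); print("TCP in rest",(p-O)@REST)
p1=place(-.011,.012,y=-.004)
plan(p1,RP,2)
```

```text
s face 363 [0.0002 0.0013 0.0538] [-0.0296  0.0295]
s ledge 56 [-0.009   0.0017 -0.001 ] [-0.0328  0.0342]
s back w 495 [0.0004 0.0071 0.065 ] [-0.0377  0.041 ]
t face 149 [ 0.0002 -0.0008  0.0563] [-0.0295  0.0293]
t ledge 174 [-0.0111  0.0007  0.0002] [-0.0347  0.034 ]
t back w 217 [0.0003 0.0014 0.0675] [-0.0383  0.0396]
TCP in rest [-0.02765344 -0.00301136  0.25950116]
[[0.0001,-0.001,0.0059,-0.01,-0.01,0.02],[0,-0.001,0.006,-0.01,-0.01,0.02],[0.0001,-0.0011,0.0059,-0.01,-0.01,0.02],[0,-0.001,0.006,-0.02,-0.01,0.02],[0.0001,-0.001,0.0059,-0.01,-0.01,0.02],[0,-0.001,0.006,-0.01,-0.01,0.02],[0.0001,-0.0011,0.0059,-0.01,-0.01,0.03],[0,-0.001,0.006,-0.01,-0.01,0.02]]
[[0.0001,-0.001,0.0059,-0.01,-0.01,0.02],[0,-0.0011,0.006,-0.01,-0.01,0.02],[0.0001,-0.001,0.0059,-0.02,-0.01,0.02],[0.0001,-0.001,0.006,-0.01,-0.01,0.02],[0,-0.0011,0.0059,-0.01,-0.01,0.02],[0.0001,-0.001,0.0059,-0.01,-0.01,0.02],[0,-0.001,0.006,-0.01,-0.01,0.02],[0.0001,-0.0011,0.0059,-0.01,-0.01,0.02]]
```

```bash
python3 -m handwheel '[[0,-0.001,0.006,0,0,0.02],[0,-0.001,0.006,0,0,0.02],[0,-0.001,0.006,0,0,0.02],[0,-0.001,0.006,0,0,0.02],[0,-0.001,0.006,0,0,0.02],[0,-0.001,0.006,0,0,0.02],[0,-0.001,0.006,0,0,0.02],[0,-0.001,0.006,0,0,0.02]]'
python3 -m handwheel '[[0,-0.001,0.006,0,0,0.02],[0,-0.001,0.006,0,0,0.02],[0,-0.001,0.006,0,0,0.02],[0,-0.001,0.006,0,0,0.02],[0,-0.001,0.006,0,0,0.02],[0,-0.001,0.006,0,0,0.02],[0,-0.001,0.006,0,0,0.02],[0,-0.001,0.006,0,0,0.02]]'
python3 - <<'E'
from h import *
c=cams.camera("scene"); P=cloud(c)
p,R,o=now();print("TCP rest",((p-O)@REST).round(4),R.as_euler("xyz",degrees=True),o["wrist_force"])
print("err rot",(R.inv()*RP).as_rotvec(degrees=True).round(2))
q=((P-O)@REST).reshape(-1,3)
B=q[(q[:,2]>.03)&(q[:,2]<.125)&(q[:,0]<-.005)&(q[:,0]>-.035)&(abs(q[:,1])<.07)]
f=np.linalg.lstsq(np.c_[B[:,1:],np.ones(len(B))],B[:,0],rcond=None)[0];print(len(B),"front face x=",f,np.median(B[:,0]))
print("y range",np.percentile(B[:,1],[.5,99.5]))
save("scene4.png",cv2.resize(c["img"][60:230,220:420],None,fx=3,fy=3))
E
```

```text
time: 11.68
ee_pos: [0.4805, 0.1941, 0.2879]
tcp_rot: [162.9, -0.2, 92.1]
wrist_force: [0.1, -0.8, -2.1]
opening: 0.0153
time: 12.35
ee_pos: [0.4869, 0.1947, 0.2397]
tcp_rot: [162.9, -0.2, 92.0]
wrist_force: [-0.7, 0.6, -3.5]
opening: 0.0153
TCP rest [-0.0107 -0.0005  0.1624] [ 1.63019138e+02 -1.62374105e-01  9.20080184e+01] [ 0.52845902  0.17979153 -3.69439286]
err rot [-0.21 -0.07 -0.33]
987 front face x= [ 0.06467919  0.00190881 -0.01958713] -0.01994659319801348
y range [-0.04747993  0.0528258 ]
```

View pics/scene4.png

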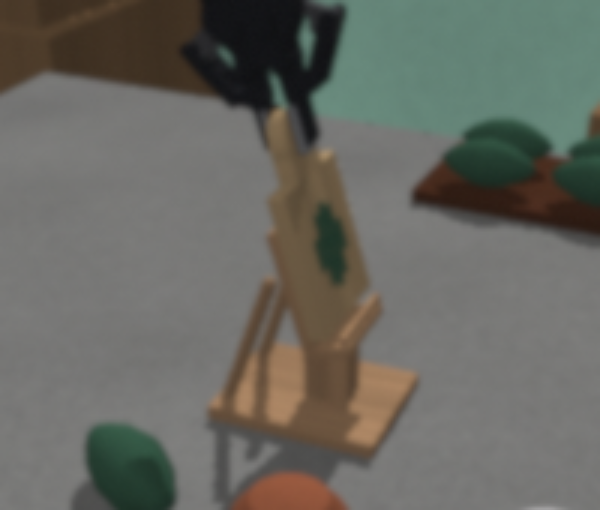

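The board is just above the ledge, inside the lip, its foot at about (330,345), and nearly centred (y from -47 to +53 mm). Now the last 10 mm, slowly.

```bash
python3 -m handwheel '[[0,-0.0003,0.0012,0,0,0],[0,-0.0003,0.0012,0,0,0],[0,-0.0003,0.0012,0,0,0],[0,-0.0003,0.0012,0,0,0],[0,-0.0003,0.001,0,0,0],[0,-0.0003,0.001,0,0,0],[0,-0.0003,0.001,0,0,0],[0,0,0.001,0,0,0]]'
python3 -c "
from h import *
p,R,o=now();print(((p-O)@REST).round(4),o['wrist_force'],o['torque'])"
```

```text
time: 13.07
ee_pos: [0.4874, 0.1947, 0.2312]
tcp_rot: [162.9, -0.2, 92.0]
wrist_force: [-0.5, -0.0, -2.3]
opening: 0.015
[-0.0093 -0.0007  0.1554] [-0.50648531 -0.03200298 -2.2995301 ] [-0.00701329  0.43992032 -0.01062069]
```

```bash
python3 -m handwheel '[[0,-0.0002,0.0005,0,0,0],[0,-0.0002,0.0005,0,0,0],[0,-0.0002,0.0005,0,0,0],[0,-0.0002,0.0005,0,0,0],[0,0,0.0005,0,0,0],[0,0,0,0,0,0],[0,0,0,0,0,0],[0,0,0,0,0,0]]'
python3 -c "
from h import *
p,R,o=now();print(((p-O)@REST).round(4),o['wrist_force'],o['torque'])"
```

```text
time: 13.73
ee_pos: [0.4874, 0.1947, 0.2286]
tcp_rot: [162.9, -0.2, 92.0]
wrist_force: [-0.1, 0.5, -1.8]
opening: 0.0148
[-0.0086 -0.0007  0.1529] [-0.05783691  0.45936155 -1.81784632] [0.01599591 0.45679588 0.046441  ]
```

```bash
python3 -m handwheel '[[0,0,0.0005,0,0,0],[0,0,0.0005,0,0,0],[0,0,0.0005,0,0,0],[0,0,0.0005,0,0,0],[0,0,0,0,0,0],[0,0,0,0,0,0],[0,0,0,0,0,0],[0,0,0,0,0,0]]'
python3 -c "
from h import *
p,R,o=now();print(((p-O)@REST).round(4),o['wrist_force'],o['torque'])"
```

```text
time: 14.4
ee_pos: [0.4879, 0.1949, 0.2285]
tcp_rot: [162.8, -0.3, 92.0]
wrist_force: [-7.0, -0.8, 10.0]
opening: 0.015
[-0.009  -0.0009  0.1527] [-6.97990444 -0.78043415 10.02215676] [-0.25417733  1.48972664 -0.08005589]
```

Foot is down (+12 N along the rest). I press it lightly to the backrest, then open.

```bash
python3 -m handwheel '[[0,-0.0004,-0.0003,0,0,0],[0,-0.0004,-0.0003,0,0,0],[0,-0.0002,0,0,0,0],[0,0,0,0,0,0],[0,0,0,0,0,0],[0,0,0,0,0,0],[0,0,0,0,0,0],[0,0,0,0,0,0]]'
python3 - <<'E'
from h import *
p,R,o=now();print(((p-O)@REST).round(4),o['wrist_force'],o['torque'])
c=cams.camera("scene"); P=cloud(c); q=((P-O)@REST).reshape(-1,3)
B=q[(q[:,2]>.03)&(q[:,2]<.115)&(q[:,0]<-.005)&(q[:,0]>-.035)&(abs(q[:,1])<.04)]
print("front face x",np.median(B[:,0]),[np.median(B[(B[:,2]>a)&(B[:,2]<a+.02),0]).round(4) for a in(.03,.05,.07,.09)])
print("y range",np.percentile(q[(q[:,2]>.03)&(q[:,2]<.115)&(q[:,0]<-.005)&(q[:,0]>-.035)&(abs(q[:,1])<.07),1],[.5,99.5]))
E
```

```text
time: 15.07
ee_pos: [0.4873, 0.1949, 0.2283]
tcp_rot: [162.8, -0.2, 92.0]
wrist_force: [-2.8, 0.2, 7.0]
opening: 0.0152
[-0.0084 -0.0009  0.1527] [-2.80243459  0.1619386   6.97195124] [-0.1028659   0.4951418  -0.02455105]
front face x -0.017424411402519838 [np.float64(-0.0173), np.float64(-0.0176), np.float64(-0.0174), np.float64(-0.0173)]
y range [-0.04799634  0.05258104]
```

```bash
python3 -m handwheel '[[0,-0.0005,0,0,0,0],[0,-0.0005,0,0,0,0],[0,0,0,0,0,0],[0,0,0,0,0,0],[0,0,0,0,0,0],[0,0,0,0,0,0],[0,0,0,0,0,0],[0,0,0,0,0,0]]' -1 20
python3 -m handwheel '[[0,0,0,0,0,0],[0,0,0,0,0,0],[0,0,0,0,0,0],[0,0,0,0,0,0],[0,0,0,0,0,0],[0,0,0,0,0,0],[0,0,0,0,0,0],[0,0,0,0,0,0]]' 0.2
python3 -m handwheel '[[0,0,-0.005,0,0,0],[0,0,-0.01,0,0,0],[0,0,-0.015,0,0,0],[0,0,-0.015,0,0,0],[0,0,-0.015,0,0,0],[0,0,-0.015,0,0,0],[0,0,-0.015,0,0,0],[0,0,-0.01,0,0,0]]'
python3 - <<'E'
from h import *
p,R,o=now();print(((p-O)@REST).round(4),o['wrist_force'],o['time'])
c=cams.camera("scene"); P=cloud(c); q=((P-O)@REST).reshape(-1,3)
B=q[(q[:,2]>.03)&(q[:,2]<.115)&(q[:,0]<-.005)&(q[:,0]>-.035)&(abs(q[:,1])<.04)]
print("front face x",[np.median(B[(B[:,2]>a)&(B[:,2]<a+.02),0]).round(4) for a in(.03,.05,.07,.09)])
A=q[(q[:,2]>.02)&(q[:,2]<.19)&(q[:,0]<-.0)&(q[:,0]>-.035)&(abs(q[:,1])<.07)]
print("y range",np.percentile(A[A[:,2]<.115,1],[.5,99.5]),"tab top",np.percentile(A[:,2],99.5))
save("scene5.png",cv2.resize(c["img"][60:360,180:420],None,fx=2,fy=2))
E
```

```text
time: 15.78
ee_pos: [0.4867, 0.1948, 0.2282]
tcp_rot: [162.7, -0.2, 92.0]
wrist_force: [-0.5, -0.2, 6.2]
opening: 0.0151
time: 16.45
ee_pos: [0.4859, 0.1947, 0.2266]
tcp_rot: [162.9, -0.2, 92.0]
wrist_force: [0.1, 0.2, 0.0]
opening: 0.0514
time: 17.12
ee_pos: [0.4562, 0.1933, 0.3249]
tcp_rot: [162.8, -0.3, 92.0]
wrist_force: [-0.6, 0.5, 0.1]
opening: 0.0516
[-0.0072 -0.0006  0.2541] [-0.64950211  0.46467123  0.12932538] 17.1167
front face x [np.float64(-0.0162), np.float64(-0.0161), np.float64(-0.0161), np.float64(-0.0157)]
y range [-0.04888753  0.05221814] tab top 0.1684643395632076
```

View pics/scene5.png

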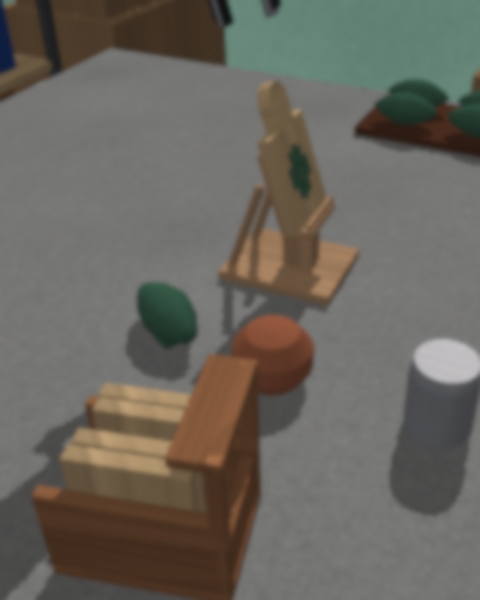

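The board stands on the easel (foot at about 300,230) and its front face lies 16 mm off the backrest along its whole height, so it is flat. The tab top is at 168 mm (nominal 170), so it is seated. The boards in the rack and the bystanders are undisturbed, and the gripper is clear, so I hand in.

```bash
python3 -m handwheel '[[0,0,-0.005,0,0,0],[0,0,0,0,0,0],[0,0,0,0,0,0],[0,0,0,0,0,0],[0,0,0,0,0,0],[0,0,0,0,0,0],[0,0,0,0,0,0],[0,0,0,0,0,0]]' && python3 -c "
from workcell import order; print(order.job_done())"
```

```text
time: 17.83
ee_pos: [0.4551, 0.1932, 0.3269]
tcp_rot: [162.9, -0.2, 92.0]
wrist_force: [0.2, 0.5, 0.5]
opening: 0.0511
the job is handed in; nothing more can be done
None
```

The pattern board is standing tab up on the easel's ledge, and I handed the job in at about 18 s; no verdict was given. I pinched it by the tab, tipped it about 23° forward in the rack and drew it out along its own length. I then carried it over and let go only after the foot pressed on the ledge (about 12 N).

**Last checks (scene camera):**
- **Lean:** the front face lies 16 mm in front of the backrest over the whole height checked. That means it is flat against the backrest and matches the 16 mm thickness.
- **Centring:** about 2 mm off the middle.
- **Foot height:** the tab top is at 168 mm against a nominal 170 mm, so the foot is down.
- **Surroundings:** by eye only, the four plain boards still stand in the rack and the bank, tin and fruit have not moved. The gripper is clear.

**One disagreement:** while the board was in the hand, its centre read about 5 mm to one side of where I expected from the grasp. This was well within tolerance, and I allowed for it in placing. No check failed.

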